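# Open the ratchet jar clamp

### The job

The jar clamp on the worktop has been left ratcheted up round the glass jar. With your fingertips, press the release pad on top of its sliding jaw right down, keep it down and push the jaw back along the bar, away from the jar, until it is fully home at the end stop; then let go so the pad springs up. Leave the jar standing where it is between the jaws, and do not move or lift any of the other things around it.

Things in the scene. Friction and masses are not known exactly. Their poses are not given: they have to be found in the camera images.
- clamp: Jar clamp fixed to the worktop: steel bar (20 mm wide, top 48 mm high, ratchet teeth underneath) along its own y, -156 to +185 mm. Origin on the worktop under the bar, below the pad's middle when joint jaw is 0; z up. Both jaws reach to -x. Grey fixed jaw at the -y end (y -161 to -130 mm, to 70 mm high); grey end stop at the +y end (y 160 to 185 mm, 54 mm high).
- jaw (a joint): Slide of the aluminium jaw along the clamp's +y, m: 0 closed, 0.120 fully home, its push plate against the end stop. About 2 N of friction. The ratchet stops it going to +y (after at most 8 mm of play) unless the release pad is kept pressed; to -y it clicks along freely. Starts at 0.012 to 0.045.
- release (a joint): Travel of the black release pad straight down, m: 0 up, 0.009 right down. It frees the jaw only while kept beyond 0.005; springs back when let go. 3 N starts it, 6 N holds it right down. With a tooth over the pawl it may rest up to 0.005 down; at the home position it springs up to 0.
- pad_top (a point): Centre of the top face of the black ribbed release pad (44 mm across the bar, 50 mm along it; 68 mm above the worktop when up). It rides on the sliding jaw in a bay 60 mm long along the bar, open at both sides, between the push plate (+y side) and a lower plate (-y side, top 76 mm above the worktop).
- push_plate (a point): Point, 85 mm above the worktop, on the face of the sliding jaw's upright push plate that looks at the pad; 30 mm from the pad's centre towards clamp +y. Plate 52 mm wide across the bar, 10 mm thick, top 96 mm high. Fingertips standing on the pad push the jaw home against this face.
- jar: Glass jar with a stainless screw lid, 72 mm across, 88 mm tall, 0.3 kg, loose, standing on the worktop between the two jaws, on the near (-x) side of the bar; origin at the centre of its underside, z up.
- bowl: red ceramic bowl, 170 mm across the rim, 75 mm tall, standing; origin at the centre of its underside. Loose; leave it alone.
- whisk: flat black silicone whisk lying beyond the clamp's bar, about 255 mm long, 70 mm wide, 16 mm thick; origin on its underside, loops along its +x. Loose; leave it alone.
- spoon: pale wooden spoon lying between the clamp's bar and the whisk, about 240 mm long, under 30 mm high; origin on its underside, x along its length. Loose; leave it alone.
- sifter: aluminium flour sifter, an open cup 100 mm across and 95 mm tall with a squeeze-lever handle on its +y side; origin at the centre of its underside. Loose; leave it alone.
- spice: small closed glass spice jar, 42 mm across, 85 mm tall, on the near side of the clamp's bar; origin at the centre of its underside. Loose; leave it alone.
- mug: white mug, 76 mm across, 88 mm tall; origin at the centre of its underside. Loose; leave it alone.
Not all that is in view belongs to the job. Leave any green or orange look-alike of the jar alone.

How it is judged:
On the way, in this order (a step that is already met when the one before it is completed fails the run):
1. the release pad is pressed down, clear of the ratchet (5 mm or more), before the jaw has gone back (value of joint release above 0.005 m and value of joint jaw below 0.1 m), for 0.1 s.
2. the jaw is back at the end stop (value of joint jaw above 0.116 m), for 0.1 s.
At the end, for the whole second after the job is handed in: The sliding jaw is within 4 mm of its end stop, the release pad has sprung up (within 1.5 mm), and the jar stands upright and still within 10 mm of where it was, the other things within 20 mm (value of joint jaw above 0.116 m and value of joint release below 0.0015 m and angle between jar's own z axis and vertical below 0.1 rad and distance of jar from where it was at the start of the episode below 0.01 m and linear speed of jar below 0.02 m/s and distance of each of bowl, whisk, spoon, sifter, spice, mug from where it was at the start of the episode below 0.02 m); the robot touches nothing.
It fails at once if the jar is shoved or lifted (more than 15 mm) or tipped (distance of jar from where it was at the start of the episode above 0.015 m or angle between jar's own z axis and vertical above 0.2 rad).
It fails at once if one of the other things is moved or lifted more than 30 mm (distance of any of bowl, whisk, spoon, sifter, spice, mug from where it was at the start of the episode above 0.03 m).
It also fails if it takes over 32 s, if anything falls off the work surface, if the arm or the gripper's body presses on something with over 40 N, if the wrist force passes 120 N, or if a joint passes its speed limit or range.

### The arm

A 7-joint arm with a two-finger parallel gripper is mounted at the origin on the work surface. World frame = base frame: x ahead of the robot, y to its left, z up, the work surface at z = 0. Lengths are in m, angles in rad, forces in N, time in s.
With the tool pointing down it reaches from about 0.35 to 0.9 m from the base axis. Payload 8.1 kg.
Tool frame: the origin (TCP) lies midway between the tips of the shut fingers; the grasp point (between the pads) lies 19 mm behind it; x points along the fingers, y is the direction in which the jaws open and shut, and the axes are right-handed (so a half turn about x gives the same grasp; the last joint's range is limited). The gripper opens to 92 mm and grips with 3 to 60 N. Pads are 19 mm wide; open, the fingers measure 130 mm over their backs; the gripper's body (75 mm by 190 mm) begins 47 mm behind the grasp point.
Start: joints at [-1.366, 0.434, 0.025, 1.573, -0.012, 1.134, -0.075], TCP at [0.189, 0.596, 0.202] pointing down, gripper open.
Joint ranges: [-2.62, 2.62], [-0.44, 2.09], [-1.27, 1.32], [0.08, 2.57], [-1.32, 4.46], [0.12, 2], [-2.74, 2.74]. Speed limits (rad/s): [2.22, 2.22, 3.01, 3.01, 3.14, 3.14, 3.14].

### API

Orientations are given as a unit quaternion [x, y, z, w].
In Python, from station import env, vision gives the robot as it stands.
- The arm moves only by the shell command python3 -m crank 'ROWS' [FORCE]. ROWS is JSON, a list of rows, each an object with "rot": the turn, a rotation vector about the tool's x, y, z each as a share of 1.5 rad, from -1 to 1, a list of three; "offset": the shift along the tool's x, y, z each as a share of 10 cm, from -1 to 1, a list of three; "gripper": the opening, from 0 (shut) to 1 (fully open). In form: [{"rot": [ax, ay, az], "offset": [dx, dy, dz], "gripper": gripper}, ...]. A call has 1 to 10 rows; each row shifts and turns the pose as measured when the row begins, along the tool's axes as they then stand; what a row does not reach is not made up. A row lasts 1/8 s, in which the tool goes at most 62.5 mm and 10.7 degrees, less where a joint would pass 70% of its speed; a pose out of reach is approached as far as the arm can. A call with a number of a shift or a turn outside -1 to 1 is refused whole. A call with a gripper value outside its range is refused whole. The fingers move at their own pace and stop on an object; FORCE is the grip in N (left out, the last holds). Time passes only in rows, so rows that do not move let the fingers close. It gives the time, the measured TCP pose, the force and the opening at its end, in the units of the state.
- env.state(): the state, without advancing time (a new reading comes with each control period).
- vision.camera(name): name is "scene" or "top"; returns a dict with "img" (420x560x3 uint8, red, green, blue), "z_map" (420x560 float32, m along the optical axis (not along the pixel's ray), 0 where there is no reading), "fov_y" (degrees; the focal length in pixels is half the picture's height over the tangent of half this angle, whatever the lens; pixels are square), "cx", "cy" (the principal point, pixels), "pose" (4x4, takes a point from camera to world coordinates). Camera axes: x right, y down, z forward; pixel columns grow to the right and rows downward; lengths in m; the calibration is good to about 2 mm. A picture is of the moment at which its call begins.
- env.finish_job(): hands the job in, once; it reports no verdict.
Trained networks look in the newest picture that a camera, given by its name, has taken for a name from the list of things; names that differ only in an ending like _2 or _b are one class to them, and where a whole thing is asked for, a point or a joint stands for the part that bears it (a point fixed in the world has none). Each returns a list of dicts, best first, with "score" (0 to 1); they miss things now and then, are a little off and sometimes report something else, mostly with a low value. They report only what shows in the picture. A call takes as long as a camera call. They do not tell look-alikes from the thing itself.
- vision.search_frame(query, camera): "bbox" ([left, top, right, bottom] in pixels, round what is visible of it).
- vision.pinpoint(query, camera): "location" ([column, row] in pixels: a listed point, or the origin of a listed thing).
The state is a dict: "time_s": time; "joint_pos": joint angles; "joint_vel": joint speeds; "effort": joint torques, N m; "ee_pos": TCP position; "tcp_rot": TCP orientation; "force": force on the tool from outside, world axes, zero at the start; "ft_torque": the same for the moment, N m; "finger_gap": finger opening in m.
Only numpy, scipy, OpenCV 4.12 (cv2) and the standard library are available. Lean on these libraries where they do the work, as an engineer would, in place of code of your own. Each camera call takes 0.05 s, during which the arm holds its last target.

## Working session

There is one attempt and no reset: what is moved stays moved. The work goes in short steps, Python scripts to look and compute and a shell command to move; the robot and the scene stay as the last step left them, time stands still between calls to the robot, and variables do not carry over. Pictures are saved under pics/ and viewed, and the job is handed in when it is done.

```bash
ls; mkdir -p pics; cat > h.py <<'E'
import numpy as np, cv2
from station import env, vision
def shot(cam,name):
    c=vision.camera(cam); cv2.imwrite(f'pics/{name}.png',cv2.cvtColor(c['img'],cv2.COLOR_RGB2BGR)); return c
def px(c,u,v,z=None):
    f=c['img'].shape[0]/2/np.tan(np.radians(c['fov_y'])/2)
    if z is None: z=c['z_map'][int(round(v)),int(round(u))]
    p=np.array([(u-c['cx'])/f*z,(v-c['cy'])/f*z,z,1]); return (c['pose']@p)[:3]
E
python3 - <<'E'
from h import *
for cam in ['top','scene']:
    c=shot(cam,cam+'0')
    print(cam,c['fov_y'],np.round(c['pose'],3).tolist())
    for q in ['pad_top','push_plate','clamp','jar','spice','bowl','mug','sifter','spoon','whisk']:
        for r in vision.pinpoint(q,cam)[:3]:
            print(q,np.round(r['location']),round(r['score'],2),np.round(px(c,*r['location']),3))
s=env.state();print(s)
E
```

```text
pics
top 49.25994620789678 [[-0.028, -0.988, 0.151, 0.302], [-1.0, 0.026, -0.013, -0.013], [0.009, -0.151, -0.988, 1.451], [0.0, 0.0, 0.0, 1.0]]
pad_top [289. 216.] 0.78 [ 0.509 -0.083  0.063]
pad_top [138. 235.] 0.4 [0.469 0.394 0.011]
push_plate [281. 212.] 0.8 [ 0.519 -0.058  0.069]
clamp [290. 224.] 0.61 [ 0.485 -0.085  0.053]
jar [313. 250.] 0.97 [ 0.398 -0.15   0.088]
jar [366. 245.] 0.74 [ 0.41  -0.307  0.089]
jar [338. 300.] 0.74 [ 0.253 -0.215  0.094]
spice [241. 231.] 0.55 [0.463 0.063 0.085]
bowl [136. 236.] 0.86 [0.466 0.401 0.01 ]
mug [144. 181.] 0.93 [0.643 0.38  0.005]
sifter [413. 226.] 0.71 [ 0.475 -0.478  0.007]
spoon [308. 200.] 0.62 [ 0.566 -0.148  0.003]
whisk [308. 178.] 0.71 [ 0.636 -0.148  0.017]
scene 42.02136803682268 [[-0.619, 0.647, -0.446, 1.128], [0.785, 0.505, -0.358, 0.46], [-0.007, -0.572, -0.82, 1.228], [0.0, 0.0, 0.0, 1.0]]
pad_top [274. 204.] 0.76 [ 0.509 -0.066  0.073]
push_plate [278. 206.] 0.9 [ 0.518 -0.046  0.091]
clamp [268. 214.] 0.87 [ 0.549 -0.053  0.084]
jar [225. 152.] 0.76 [ 0.44  -0.3    0.049]
jar [271. 181.] 0.72 [ 0.438 -0.134  0.04
[... 335 characters left out ...]
.652 -0.148  0.018]
{'time_s': 1.1, 'joint_pos': array([-1.36563976,  0.43446745,  0.02493523,  1.5732013 , -0.01156303,
        1.1340128 , -0.07510594]), 'joint_vel': array([-0.00076153,  0.0012119 ,  0.00150845, -0.00081349, -0.00080194,
       -0.00144478,  0.00124017]), 'effort': array([ 6.78237793e-04, -6.67688584e+01,  9.84610207e-01, -3.14807403e+01,
       -6.05615485e-02,  3.26638331e-02,  8.34134852e-06]), 'ee_pos': array([0.18933058, 0.595643  , 0.20206083]), 'tcp_rot': array([ 0.10840431,  0.69874312, -0.10836615,  0.69875843]), 'force': array([-0.36950823,  0.19966477,  0.01483304]), 'ft_torque': array([ 0.02072712,  0.03576046, -0.05219443]), 'finger_gap': 0.09147594987876746}
```

```bash
python3 - <<'E'
from h import *
for cam,b in [('top',(200,150,380,285)),('scene',(170,120,370,270))]:
    im=cv2.imread(f'pics/{cam}0.png'); l,t,r,bo=b
    cv2.imwrite(f'pics/{cam}0c.png',cv2.resize(im[t:bo,l:r],None,fx=4,fy=4,interpolation=cv2.INTER_CUBIC))
E
```

```text
(no output)
```

View pics/top0.png

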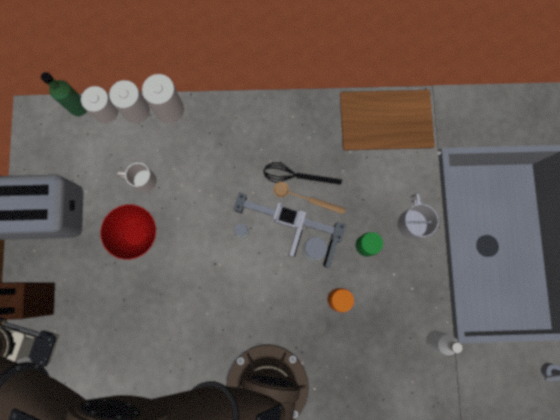

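View pics/scene0.png

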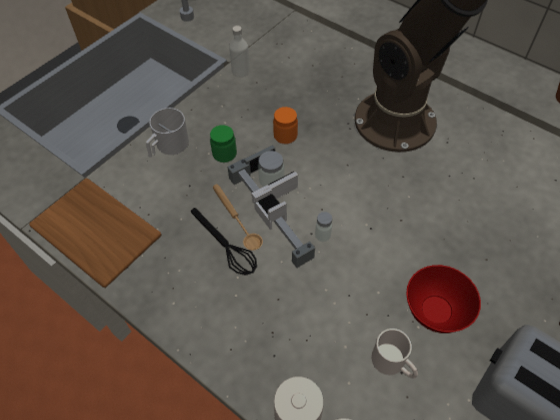

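```bash
sleep 0
```

```text
(no output)
```

View pics/top0c.png

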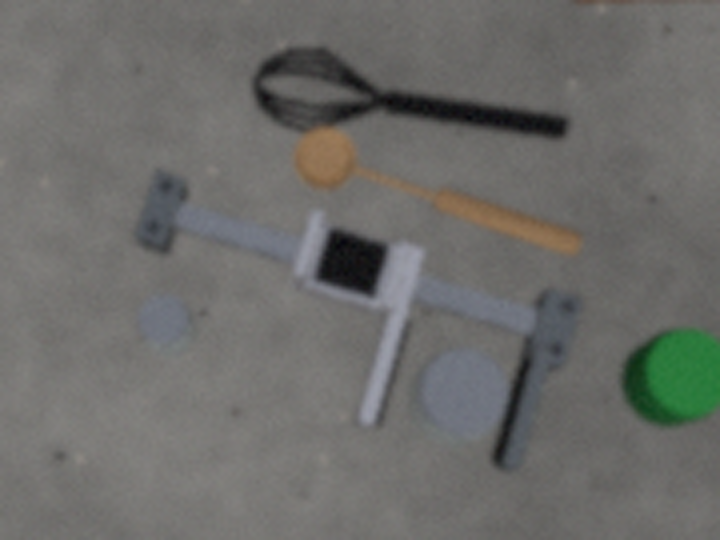

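View pics/scene0c.png

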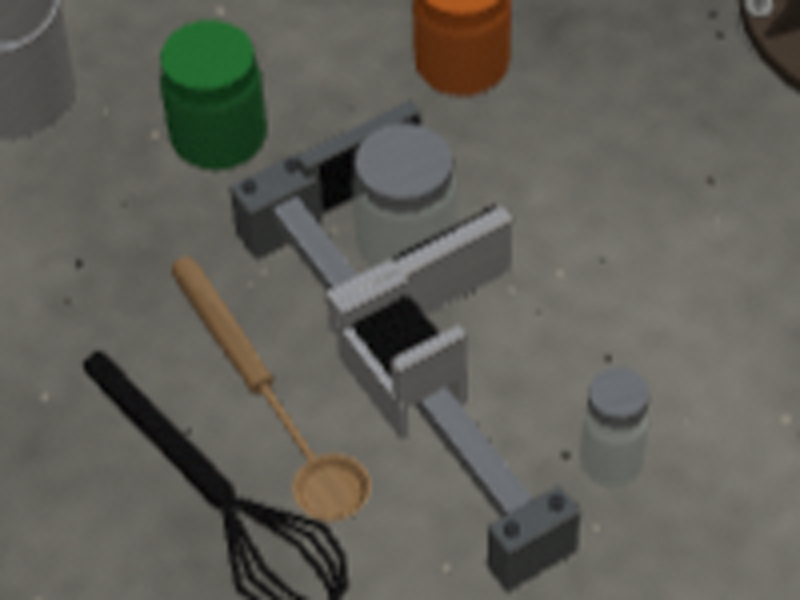

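```bash
python3 - <<'E'
from h import *
from scipy.spatial.transform import Rotation as R
c=vision.camera('top')
s=env.state(); print(s['ee_pos'],R.from_quat(s['tcp_rot']).as_matrix().round(3).tolist())
# cloud
f=210/np.tan(np.radians(c['fov_y'])/2)
V,U=np.mgrid[150:285,200:380]; Z=c['z_map'][150:285,200:380]
P=np.stack([(U-c['cx'])/f*Z,(V-c['cy'])/f*Z,Z,np.ones_like(Z)],-1)@c['pose'].T
P=P[...,:3]; img=c['img'][150:285,200:380]
# bar line: points between 0.040,0.058 in the bar region (crop coords)
for u,v in [(230,207),(255,206),(265,208.5),(270,210),(308,221.5),(320,225),(326,226.5),(288,215),(287,213),(290,218),(279,208),(276,216),(278,212),(301,216),(240.7,230)]:
    print(u,v,np.round(px(c,u,v),3))
# black pad
g=img.astype(int).sum(-1); 
m=(g<110)&(P[...,2]>0.04)&(P[...,2]<0.08)
n,l,st,ce=cv2.connectedComponentsWithStats(m.astype(np.uint8))
for i in range(1,n):
    if st[i,4]>20:
        q=P[l==i]; print('black',ce[i]+[200,150],st[i],np.median(q,0).round(3),q.mean(0).round(3))
# push plate top: z>0.088 near pad
m=(P[...,2]>0.085); n,l,st,ce=cv2.connectedComponentsWithStats(m.astype(np.uint8))
for i in range(1,n):
    if st[i,4]>8: q=P[l==i]; print('hi',ce[i]+[200,150],st[i,4],q.mean(0).round(3),q[:,2].max())
E
```

```text
[0.18938341 0.59564765 0.20207148] [[0.0, 0.303, 0.953], [0.0, 0.953, -0.303], [-1.0, 0.0, 0.0]]
230 207 [ 0.552  0.104 -0.003]
255 206 [0.544 0.022 0.051]
265 208.5 [ 0.536 -0.009  0.046]
270 210 [ 0.53  -0.024  0.05 ]
308 221.5 [ 0.491 -0.141  0.051]
320 225 [ 0.48  -0.178  0.047]
326 226.5 [ 0.475 -0.196  0.044]
288 215 [ 0.51  -0.079  0.071]
287 213 [ 0.517 -0.076  0.067]
290 218 [ 0.499 -0.084  0.078]
279 208 [ 0.528 -0.051  0.097]
276 216 [ 0.504 -0.041  0.094]
278 212 [ 0.518 -0.048  0.086]
301 216 [ 0.504 -0.117  0.081]
240.7 230 [0.466 0.065 0.087]
black [287.33774834 215.18543046] [ 80  59  16  14 151] [ 0.51  -0.076  0.069] [ 0.51  -0.077  0.069]
hi [276.60655738 210.73770492] 61 [ 0.52  -0.044  0.097] 0.10236214322057235
hi [240.65217391 229.07246377] 69 [0.469 0.065 0.087] 0.0906648016414533
hi [370.80547112 242.54711246] 329 [ 0.417 -0.322  0.09 ] 0.09768345309204052
hi [315.79261364 247.69886364] 352 [ 0.406 -0.156  0.097] 1.4505070563127382
```

```bash
python3 -m crank '[{"rot":[0,0,0],"offset":[0,-0.44,0.42],"gripper":0},{"rot":[0,0,0],"offset":[0,-0.44,0.42],"gripper":0},{"rot":[0,0,0],"offset":[0,-0.44,0.42],"gripper":0},{"rot":[0,0,0],"offset":[0,-0.44,0.42],"gripper":0},{"rot":[0,0,0],"offset":[0,-0.44,0.42],"gripper":0},{"rot":[0,0,0],"offset":[0,-0.44,0.42],"gripper":0},{"rot":[0,0,0],"offset":[0,-0.44,0.42],"gripper":0},{"rot":[0,0,0],"offset":[0,-0.44,0.42],"gripper":0},{"rot":[0,0,0],"offset":[0,-0.44,0.42],"gripper":0},{"rot":[0,0,0],"offset":[0,0,0],"gripper":0}]' 20
cat >> h.py <<'E'
from scipy.spatial.transform import Rotation as R
d=np.array([0.303,0.953,0]); pad0=np.array([0.511,-0.077,0.068])
def togo(t):
    s=env.state(); M=R.from_quat(s['tcp_rot']).as_matrix()
    print('t',s['time_s'],'pos',s['ee_pos'].round(4),'F',s['force'].round(1),'gap',round(s['finger_gap'],4))
    print('axes',M.round(3).tolist()); print('togo tool (x10cm)',(M.T@(np.array(t)-s['ee_pos'])*10).round(3))
    Md=np.stack([[0,0,-1],d,[0.953,-0.303,0]],1); print('rot share',(R.from_matrix(M.T@Md).as_rotvec()/1.5).round(4))
E
python3 -c "
from h import *
togo([.513,-.071,.202])"
```

```text
time_s: 2.4
ee_pos: [0.4372, 0.0912, 0.2024]
tcp_rot: [0.111, 0.697, -0.106, 0.7]
force: [-0.3, 1.3, -0.2]
finger_gap: 0.001
t 2.4 pos [0.4372 0.0912 0.2024] F [-0.3  1.3 -0.2] gap 0.001
axes [[0.006, 0.303, 0.953], [0.006, 0.953, -0.303], [-1.0, 0.007, 0.004]]
togo tool (x10cm) [-1.000e-03 -1.317e+00  1.213e+00]
rot share [ 0.0003  0.0025 -0.0048]
```

```bash
python3 -m crank '[{"rot":[0,0.002,-0.005],"offset":[0,-0.44,0.41],"gripper":0},{"rot":[0,0,0],"offset":[0,-0.44,0.41],"gripper":0},{"rot":[0,0,0],"offset":[0,-0.43,0.4],"gripper":0},{"rot":[0,0,0],"offset":[0.2,0,0],"gripper":0},{"rot":[0,0,0],"offset":[0.2,0,0],"gripper":0},{"rot":[0,0,0],"offset":[0.2,0,0],"gripper":0},{"rot":[0,0,0],"offset":[0,0,0],"gripper":0}]' 20
python3 -c "
from h import *
togo([.513,-.071,.08])
shot('top','t1');c=shot('scene','s1')
for n,b in [('t1',(200,150,380,285)),('s1',(170,80,370,270))]:
    im=cv2.imread(f'pics/{n}.png'); l,t,r,bo=b
    cv2.imwrite(f'pics/{n}c.png',cv2.resize(im[t:bo,l:r],None,fx=3,fy=3,interpolation=cv2.INTER_CUBIC))
"
```

```text
time_s: 3.28
ee_pos: [0.5172, -0.0677, 0.1414]
tcp_rot: [0.107, 0.698, -0.105, 0.7]
force: [0.4, -0.1, 0.1]
finger_gap: 0.0005
t 3.275 pos [ 0.5172 -0.0677  0.1414] F [ 0.4 -0.1  0.1] gap 0.0005
axes [[0.004, 0.296, 0.955], [0.002, 0.955, -0.296], [-1.0, 0.003, 0.003]]
togo tool (x10cm) [ 0.614 -0.045 -0.032]
rot share [ 0.0048  0.0021 -0.002 ]
```

View pics/s1c.png

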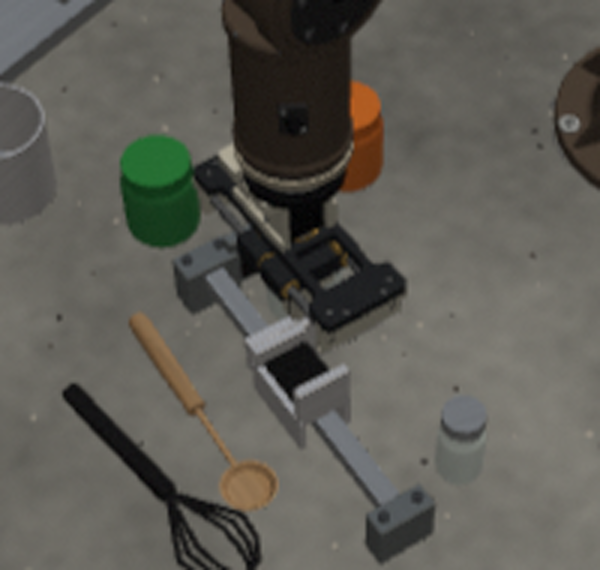

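View pics/t1c.png

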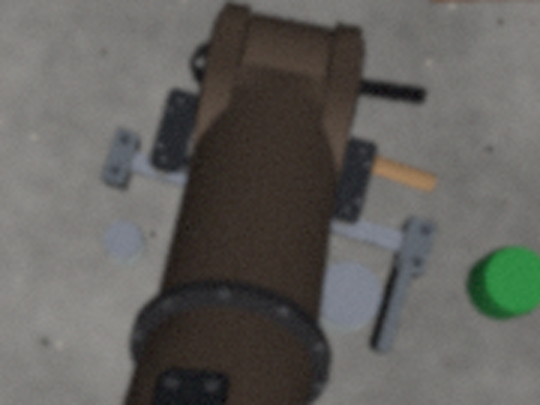

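```bash
python3 -m crank '[{"rot":[0.005,0.002,-0.002],"offset":[0,-0.04,-0.03],"gripper":0},{"rot":[0,0,0],"offset":[0.1,0,0],"gripper":0},{"rot":[0,0,0],"offset":[0.15,0,0],"gripper":0},{"rot":[0,0,0],"offset":[0,0,0],"gripper":0}]' 20
python3 -c "
from h import *
togo([.513,-.071,.08])
c=shot('scene','s2')
f=210/np.tan(np.radians(c['fov_y'])/2)
def proj(p):
    q=np.linalg.inv(c['pose'])@np.append(p,1); return q[:2]/q[2]*f+[c['cx'],c['cy']]
e=env.state()['ee_pos']
im=cv2.imread('pics/s2.png')[130:250,200:360]; im=cv2.resize(im,None,fx=5,fy=5,interpolation=cv2.INTER_CUBIC)
for p,col in [(e,(0,0,255)),(pad0,(0,255,0)),(e+[0,0,.066],(255,0,0)),(pad0+.035*d+[0,0,.028],(0,255,255))]:
    u=(proj(p)-[200,130])*5; print(u); cv2.circle(im,tuple(int(x) for x in u),4,col,-1)
cv2.imwrite('pics/s2c.png',im)
"
```

```text
time_s: 3.88
ee_pos: [0.5152, -0.0706, 0.118]
tcp_rot: [0.109, 0.697, -0.108, 0.701]
force: [0.0, 0.3, -0.1]
finger_gap: 0.0005
t 3.875 pos [ 0.5152 -0.0706  0.118 ] F [ 0.   0.3 -0.1] gap 0.0005
axes [[0.006, 0.303, 0.953], [0.0, 0.953, -0.303], [-1.0, 0.002, 0.005]]
togo tool (x10cm) [ 0.38  -0.011 -0.022]
rot share [ 0.      0.0036 -0.0014]
[351.66465156 321.39079603]
[350.29976867 367.06776626]
[348.28486331 240.76259275]
[387.04838567 381.92738294]
```

View pics/s2c.png

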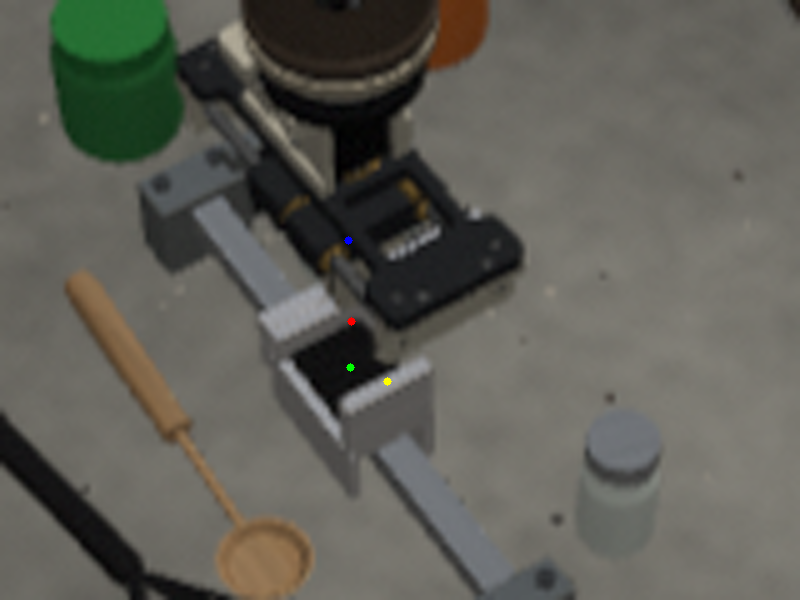

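```bash
python3 -m crank '[{"rot":[0,0.003,0],"offset":[0.15,-0.01,-0.02],"gripper":0},{"rot":[0,0,0],"offset":[0.12,0,0],"gripper":0},{"rot":[0,0,0],"offset":[0.1,0,0],"gripper":0},{"rot":[0,0,0],"offset":[0,0,0],"gripper":0}]' 20
python3 -c "
from h import *
togo([.513,-.071,.068])"
```

```text
time_s: 4.42
ee_pos: [0.5133, -0.0711, 0.0786]
tcp_rot: [0.109, 0.698, -0.108, 0.699]
force: [0.5, 0.4, 0.8]
finger_gap: 0.0007
t 4.425 pos [ 0.5133 -0.0711  0.0786] F [0.5 0.4 0.8] gap 0.0007
axes [[0.001, 0.303, 0.953], [0.002, 0.953, -0.303], [-1.0, 0.002, 0.001]]
togo tool (x10cm) [ 0.106 -0.001 -0.003]
rot share [-0.0001  0.0006 -0.0013]
```

```bash
python3 -m crank '[{"rot":[0,0,0],"offset":[0.09,0,0],"gripper":0},{"rot":[0,0,0],"offset":[0.06,0,0],"gripper":0},{"rot":[0,0,0],"offset":[0.04,0,0],"gripper":0}]' 20
python3 -c "
from h import *
togo([.513,-.071,.059])"
```

```text
time_s: 4.8
ee_pos: [0.514, -0.0711, 0.0589]
tcp_rot: [0.109, 0.698, -0.108, 0.7]
force: [-0.8, 0.1, 0.1]
finger_gap: 0.0006
t 4.8 pos [ 0.514  -0.0711  0.0589] F [-0.8  0.1  0.1] gap 0.0006
axes [[0.003, 0.303, 0.953], [0.002, 0.953, -0.303], [-1.0, 0.002, 0.002]]
togo tool (x10cm) [-0.001 -0.002 -0.009]
rot share [-0.0001  0.0013 -0.0016]
```

```bash
python3 -c "
from h import *
c=shot('scene','s3')
im=cv2.imread('pics/s3.png')[130:250,200:360]; im=cv2.resize(im,None,fx=5,fy=5,interpolation=cv2.INTER_CUBIC)
cv2.imwrite('pics/s3c.png',im)
c=shot('top','t3')
im=cv2.imread('pics/t3.png')[150:285,200:380]; im=cv2.resize(im,None,fx=4,fy=4,interpolation=cv2.INTER_CUBIC)
cv2.imwrite('pics/t3c.png',im)
for i in range(3): print(env.state()['force'],env.state()['ft_torque'])
"
```

```text
[-0.76822069  0.29041892  0.55831031] [-0.04945759  0.01682833 -0.01072555]
[-0.76822069  0.29041892  0.55831031] [-0.04945759  0.01682833 -0.01072555]
[-0.76822069  0.29041892  0.55831031] [-0.04945759  0.01682833 -0.01072555]
```

View pics/s3c.png

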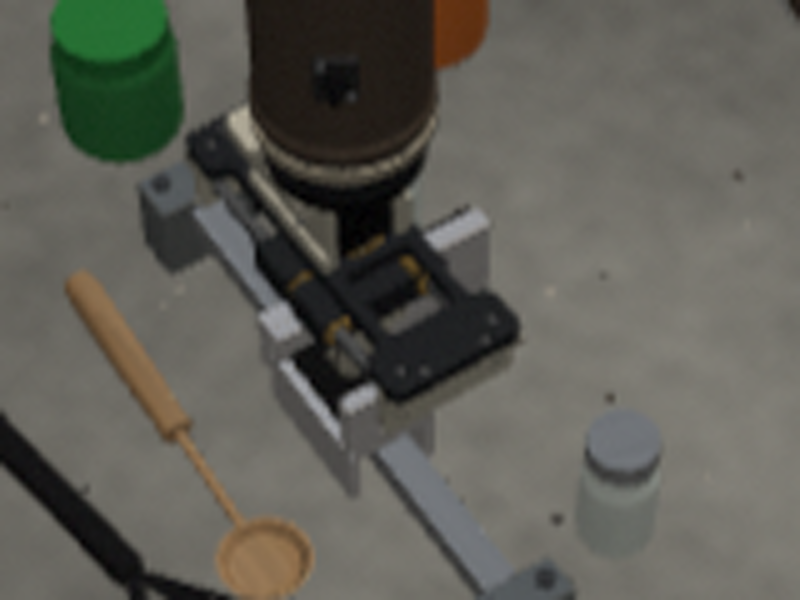

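```bash
python3 -m crank '[{"rot":[0,0,0],"offset":[0.03,0,-0.005],"gripper":0},{"rot":[0,0,0],"offset":[0,0,0],"gripper":0}]' 20
python3 -c "
from h import *
togo([.513,-.071,.059])
print(env.state()['joint_pos'].round(4).tolist())"
```

```text
time_s: 5.15
ee_pos: [0.5134, -0.0709, 0.0559]
tcp_rot: [0.109, 0.698, -0.108, 0.7]
force: [-0.5, -0.7, 0.6]
finger_gap: 0.0006
t 5.15 pos [ 0.5134 -0.0709  0.0559] F [-0.5 -0.7  0.6] gap 0.0006
axes [[0.002, 0.303, 0.953], [0.002, 0.953, -0.303], [-1.0, 0.002, 0.002]]
togo tool (x10cm) [-0.031 -0.002 -0.003]
rot share [-0.0001  0.0012 -0.0015]
[-0.2538, 0.4572, 0.3885, 2.0207, -0.2629, 0.7085, 1.5621]
```

```bash
python3 -c "
from h import *
c=vision.camera('scene')
cv2.imwrite('pics/s4.png',c['img'][...,::-1])
im=c['img'][180:225,250:300][...,::-1]; cv2.imwrite('pics/s4c.png',cv2.resize(im,None,fx=14,fy=12,interpolation=cv2.INTER_NEAREST))
Dm=np.stack([[0.953,-0.303,0],d,[0,0,1]])
for v in range(192,216,2):
    print(v,[tuple(((Dm@(px(c,u,v)-pad0*[1,1,0]))*1000).round().astype(int)) for u in range(258,288,3)])
"
```

```text
192 [(np.int64(8), np.int64(-45), np.int64(74)), (np.int64(37), np.int64(21), np.int64(169)), (np.int64(31), np.int64(26), np.int64(171)), (np.int64(26), np.int64(31), np.int64(173)), (np.int64(26), np.int64(45), np.int64(189)), (np.int64(21), np.int64(50), np.int64(191)), (np.int64(4), np.int64(36), np.int64(162)), (np.int64(-4), np.int64(37), np.int64(156)), (np.int64(-63), np.int64(-39), np.int64(26)), (np.int64(-73), np.int64(-39), np.int64(18))]
194 [(np.int64(12), np.int64(-39), np.int64(75)), (np.int64(39), np.int64(23), np.int64(166)), (np.int64(37), np.int64(35), np.int64(177)), (np.int64(29), np.int64(35), np.int64(172)), (np.int64(27), np.int64(46), np.int64(182)), (np.int64(23), np.int64(53), np.int64(187)), (np.int64(5), np.int64(38), np.int64(156)), (np.int64(-4), np.int64(38), np.int64(150)), (np.int64(-61), np.int64(-35), np.int64(22)), (np.int64(1), np.int64(71), np.int64(191))]
196 [(np.int64(17), np.int64(-31), np.int64(78)), (np.int64(37), np.int64(20), np.int64(153)), (np.int64(38), np.int64(36), np.int64(171)), (np.int64(30), np.int64(37), np.int64(166)), (np.in
[... 3623 characters left out ...]
.int64(37), np.int64(94)), (np.int64(18), np.int64(42), np.int64(94)), (np.int64(39), np.int64(89), np.int64(168)), (np.int64(37), np.int64(99), np.int64(179)), (np.int64(28), np.int64(98), np.int64(171)), (np.int64(16), np.int64(93), np.int64(155))]
214 [(np.int64(27), np.int64(-19), np.int64(19)), (np.int64(28), np.int64(-2), np.int64(40)), (np.int64(27), np.int64(12), np.int64(56)), (np.int64(23), np.int64(20), np.int64(62)), (np.int64(26), np.int64(41), np.int64(91)), (np.int64(17), np.int64(39), np.int64(81)), (np.int64(38), np.int64(87), np.int64(158)), (np.int64(33), np.int64(93), np.int64(160)), (np.int64(23), np.int64(90), np.int64(147)), (np.int64(-19), np.int64(41), np.int64(53))]
```

View pics/s4c.png

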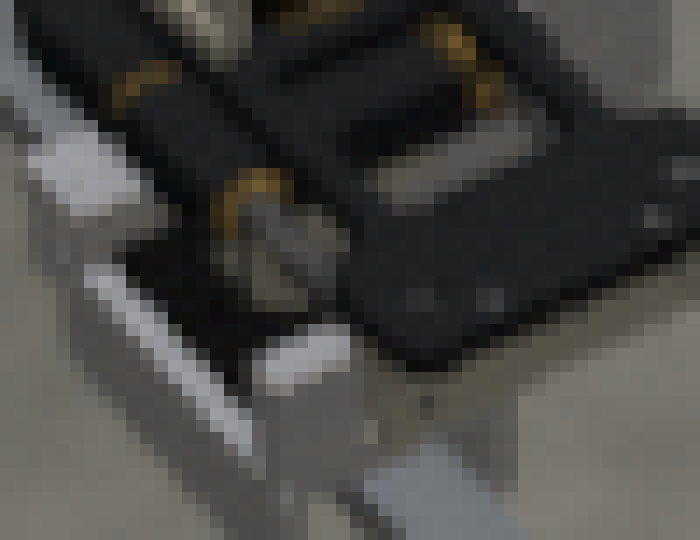

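```bash
python3 -m crank '[{"rot":[0,0,0],"offset":[0.03,0,0],"gripper":0},{"rot":[0,0,0],"offset":[0,0,0],"gripper":0}]' 20; python3 -m crank '[{"rot":[0,0,0],"offset":[0.03,0,0],"gripper":0},{"rot":[0,0,0],"offset":[0,0,0],"gripper":0}]' 20
python3 -c "
from h import *
togo([.513,-.071,.059])"
```

```text
time_s: 5.45
ee_pos: [0.5137, -0.071, 0.053]
tcp_rot: [0.109, 0.698, -0.108, 0.7]
force: [0.7, -0.3, -0.2]
finger_gap: 0.0005
time_s: 5.7
ee_pos: [0.5138, -0.0709, 0.0498]
tcp_rot: [0.109, 0.698, -0.108, 0.7]
force: [0.5, 1.1, -0.3]
finger_gap: 0.0001
t 5.7 pos [ 0.5138 -0.0709  0.0498] F [ 0.5  1.1 -0.3] gap 0.0001
axes [[0.003, 0.303, 0.953], [0.002, 0.953, -0.303], [-1.0, 0.003, 0.003]]
togo tool (x10cm) [-0.092 -0.003 -0.007]
rot share [-0.0001  0.0017 -0.0017]
```

```bash
python3 -c "
from h import *
c=vision.camera('scene')
im=c['img'][180:225,250:300][...,::-1]; im=np.clip(im.astype(float)*1.8,0,255).astype(np.uint8); cv2.imwrite('pics/s5c.png',cv2.resize(im,None,fx=14,fy=12,interpolation=cv2.INTER_CUBIC))
Dm=np.stack([[0.953,-0.303,0],d,[0,0,1]])
for v in range(196,216,2):
    print(v,' '.join('%d,%d,%d'%tuple((Dm@(px(c,u,v)-pad0*[1,1,0]))*1000) for u in range(260,282,2)))
"
```

```text
196 38,18,151 38,26,160 36,33,167 31,34,163 27,36,163 27,46,174 28,56,187 21,55,180 3,35,144 -2,35,138 -54,-36,16
198 10,-31,64 37,25,151 38,35,162 31,34,156 28,38,158 22,37,152 28,56,179 25,61,182 22,65,185 -51,-40,5 -58,-41,-1
200 14,-25,65 12,-18,71 38,36,155 33,36,151 31,43,158 26,43,153 7,22,115 27,63,178 25,69,183 21,71,182 18,75,184
202 19,-18,68 15,-14,69 11,-11,69 13,2,87 13,12,99 31,51,159 28,55,162 4,26,109 29,74,184 25,77,184 21,80,184
204 24,-10,72 18,-10,67 14,-6,69 12,0,74 12,10,87 33,54,156 29,57,157 35,76,184 31,78,183 28,82,184 23,82,180
206 22,-14,57 21,-5,67 17,-1,68 13,0,67 12,9,78 13,21,92 32,61,155 38,80,182 35,84,184 32,88,186 28,91,187
208 26,-8,58 20,-7,54 21,4,69 16,6,68 11,7,66 8,12,68 14,31,96 38,80,174 37,87,182 34,91,184 32,97,189
210 27,-7,51 25,0,58 22,6,64 19,10,65 26,32,98 21,33,96 16,34,92 12,38,93 38,88,174 36,94,181 33,98,184
212 25,-10,37 26,1,52 24,8,58 24,17,69 27,34,92 24,38,96 20,41,96 13,39,86 38,88,166 37,95,174 35,100,179
214 26,-9,29 26,0,40 27,12,56 22,15,56 26,31,80 25,39,89 19,39,83 13,39,78 39,88,160 37,96,167 33,98,167
```

View pics/s5c.png

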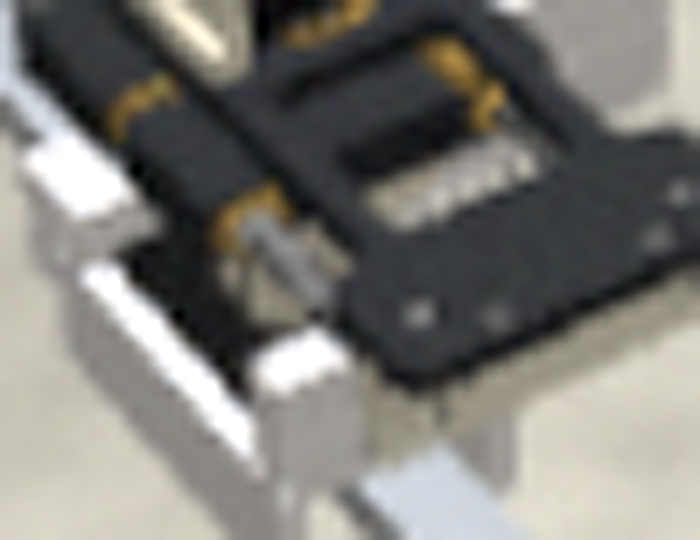

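```bash
python3 -m crank '[{"rot":[0,0,0],"offset":[0.03,0,0],"gripper":0},{"rot":[0,0,0],"offset":[0,0,0],"gripper":0}]' 20; python3 -m crank '[{"rot":[0,0,0],"offset":[0.03,0,0],"gripper":0},{"rot":[0,0,0],"offset":[0,0,0],"gripper":0}]' 20
python3 -c "
from h import *
togo([.513,-.071,.059])
c=vision.camera('scene')
im=c['img'][180:225,250:300][...,::-1]; im=np.clip(im.astype(float)*1.8,0,255).astype(np.uint8); cv2.imwrite('pics/s6c.png',cv2.resize(im,None,fx=14,fy=12,interpolation=cv2.INTER_CUBIC))
Dm=np.stack([[0.953,-0.303,0],d,[0,0,1]])
for v in range(200,212,2):
    print(v,' '.join('%d,%d,%d'%tuple((Dm@(px(c,u,v)-pad0*[1,1,0]))*1000) for u in range(260,282,2)))
"
```

```text
time_s: 6.0
ee_pos: [0.5139, -0.071, 0.0468]
tcp_rot: [0.109, 0.698, -0.108, 0.7]
force: [0.4, 0.0, -0.1]
finger_gap: 0.0003
time_s: 6.25
ee_pos: [0.5141, -0.071, 0.0437]
tcp_rot: [0.109, 0.697, -0.108, 0.7]
force: [-0.7, 0.7, 1.3]
finger_gap: 0.0005
t 6.25 pos [ 0.5141 -0.071   0.0437] F [-0.7  0.7  1.3] gap 0.0005
axes [[0.004, 0.303, 0.953], [0.002, 0.953, -0.303], [-1.0, 0.003, 0.003]]
togo tool (x10cm) [-0.153 -0.003 -0.01 ]
rot share [-0.0001  0.0021 -0.0019]
200 18,-19,74 39,28,147 38,36,156 34,38,155 29,39,151 20,34,138 27,54,167 26,62,177 23,66,179 -49,-38,0 16,72,179
202 18,-19,66 14,-16,67 38,35,146 34,37,146 31,42,149 27,45,149 8,23,108 26,61,167 26,70,177 23,75,181 17,74,174
204 22,-13,67 18,-9,68 13,-8,65 12,0,76 13,12,90 31,51,151 29,57,156 1,21,91 29,74,176 25,77,177 22,82,180
206 21,-16,54 21,-5,67 19,0,72 11,-2,62 13,10,79 13,20,91 30,58,150 37,78,179 32,80,177 28,82,177 24,84,175
208 25,-9,56 18,-10,49 19,1,65 17,7,70 15,14,77 12,19,80 32,60,145 39,81,176 35,84,177 31,87,177 28,90,179
210 26,-9,48 24,-1,56 22,5,63 20,12,70 26,31,96 21,33,96 17,37,97 32,70,148 37,86,172 36,93,180 31,94,177
```

View pics/s6c.png

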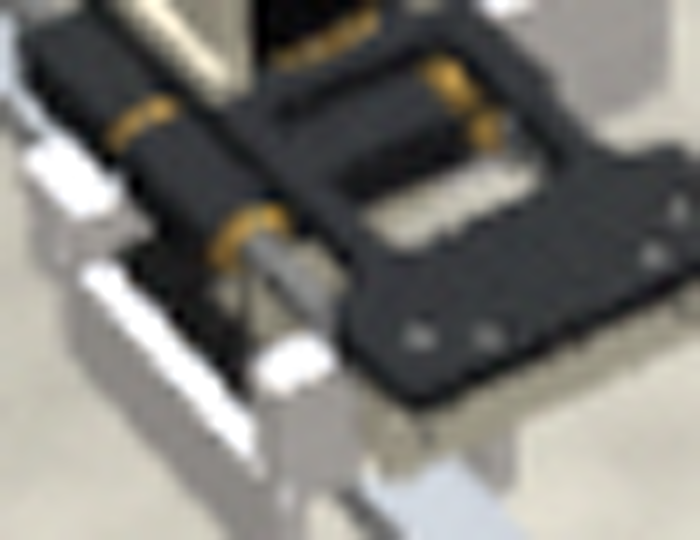

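```bash
for i in 1; do :; done; python3 -m crank '[{"rot":[0,0.002,-0.002],"offset":[0.025,0,-0.01],"gripper":0},{"rot":[0,0,0],"offset":[0,0,0],"gripper":0}]' 20; python3 -m crank '[{"rot":[0,0,0],"offset":[0.025,0,0],"gripper":0},{"rot":[0,0,0],"offset":[0,0,0],"gripper":0}]' 20;  python3 -m crank '[{"rot":[0,0,0],"offset":[0.025,0,0],"gripper":0},{"rot":[0,0,0],"offset":[0,0,0],"gripper":0}]' 20
```

```text
time_s: 6.55
ee_pos: [0.514, -0.071, 0.0416]
tcp_rot: [0.108, 0.698, -0.109, 0.699]
force: [-1.8, -0.7, 2.4]
finger_gap: 0.0004
time_s: 6.8
ee_pos: [0.514, -0.071, 0.0391]
tcp_rot: [0.108, 0.698, -0.109, 0.699]
force: [-0.7, 0.6, 3.3]
finger_gap: 0.0007
time_s: 7.05
ee_pos: [0.514, -0.071, 0.0365]
tcp_rot: [0.108, 0.698, -0.109, 0.699]
force: [-0.9, 1.4, 4.2]
finger_gap: 0.0003
```

```bash
python3 -m crank '[{"rot":[0,0,0],"offset":[0.025,0,0],"gripper":0},{"rot":[0,0,0],"offset":[0,0,0],"gripper":0}]' 20; python3 -m crank '[{"rot":[0,0,0],"offset":[0.02,0,0],"gripper":0},{"rot":[0,0,0],"offset":[0,0,0],"gripper":0}]' 20;  python3 -c "
from h import *
togo([.513,-.071,.034])
c=vision.camera('scene')
im=c['img'][180:225,250:300][...,::-1]; im=np.clip(im.astype(float)*1.8,0,255).astype(np.uint8); cv2.imwrite('pics/s7c.png',cv2.resize(im,None,fx=14,fy=12,interpolation=cv2.INTER_CUBIC))
Dm=np.stack([[0.953,-0.303,0],d,[0,0,1]])
for v in range(200,216,2):
    print(v,' '.join('%d,%d,%d'%tuple((Dm@(px(c,u,v)-pad0*[1,1,0]))*1000) for u in range(260,282,2)))
"
```

```text
time_s: 7.3
ee_pos: [0.514, -0.071, 0.0346]
tcp_rot: [0.109, 0.698, -0.109, 0.699]
force: [-0.8, -0.1, 7.3]
finger_gap: 0.0003
time_s: 7.55
ee_pos: [0.5141, -0.0709, 0.0347]
tcp_rot: [0.109, 0.698, -0.108, 0.7]
force: [-2.7, 0.1, 6.0]
finger_gap: 0.0005
t 7.55 pos [ 0.5141 -0.0709  0.0347] F [-2.7  0.1  6. ] gap 0.0005
axes [[0.003, 0.304, 0.953], [0.001, 0.953, -0.304], [-1.0, 0.002, 0.002]]
togo tool (x10cm) [ 0.007 -0.004 -0.01 ]
rot share [-0.0007  0.0014 -0.0014]
200 37,13,128 40,30,150 37,34,152 33,37,153 27,36,146 21,35,141 28,56,171 23,56,167 4,35,127 0,39,128 -53,-35,0
202 17,-21,62 39,26,137 39,36,147 33,36,143 31,42,148 21,36,134 29,57,164 27,62,168 24,67,172 -24,0,55 -51,-31,-3
204 20,-17,61 15,-14,60 40,38,143 34,37,136 32,43,142 28,45,141 7,22,97 27,63,162 26,70,169 22,72,168 17,73,166
206 23,-11,61 18,-10,59 15,-5,61 14,2,70 13,11,81 32,51,143 27,53,141 2,23,85 29,75,169 25,77,168 23,82,172
208 26,-8,58 21,-5,58 20,1,65 13,1,59 13,10,71 12,19,80 30,57,140 36,77,168 32,79,168 29,82,169 25,86,171
210 26,-8,49 24,0,57 20,2,57 15,3,54 25,30,95 21,33,96 33,62,139 37,79,164 34,83,166 32,87,169 29,92,173
212 26,-8,40 26,0,50 22,5,53 20,11,58 28,34,93 23,37,92 19,39,93 32,69,139 39,89,168 35,92,169 30,93,167
214 26,-9,29 27,3,46 26,11,54 22,15,56 29,35,86 26,41,92 20,40,84 14,40,79 40,91,164 38,96,168 34,100,170
```

View pics/s7c.png

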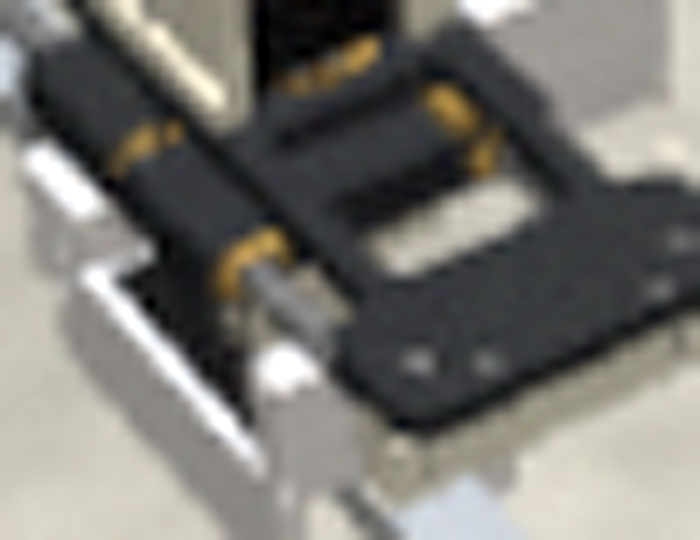

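```bash
python3 -m crank '[{"rot":[0,0.001,-0.001],"offset":[0.025,0.05,-0.01],"gripper":0},{"rot":[0,0,0],"offset":[0.03,0.1,0],"gripper":0},{"rot":[0,0,0],"offset":[0.03,0.1,0],"gripper":0}]' 20;  python3 -c "
from h import *
togo([.513,-.071,.034])
c=shot('scene','s8')
im=c['img'][160:250,230:330][...,::-1]; im=np.clip(im.astype(float)*1.8,0,255).astype(np.uint8); cv2.imwrite('pics/s8c.png',cv2.resize(im,None,fx=7,fy=6,interpolation=cv2.INTER_CUBIC))
"
```

```text
time_s: 7.98
ee_pos: [0.5227, -0.0476, 0.0338]
tcp_rot: [0.112, 0.697, -0.108, 0.7]
force: [-15.3, 2.4, 54.2]
finger_gap: 0.0005
t 7.975 pos [ 0.5227 -0.0476  0.0338] F [-15.3   2.4  54.2] gap 0.0005
axes [[0.006, 0.307, 0.952], [0.004, 0.952, -0.307], [-1.0, 0.006, 0.005]]
togo tool (x10cm) [-0.004 -0.252 -0.02 ]
rot share [-0.003   0.0031 -0.0037]
```

View pics/s8c.png

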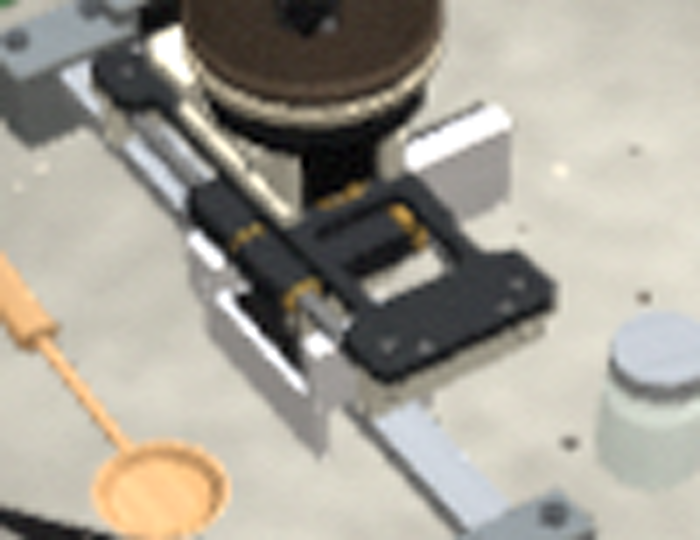

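```bash
python3 -m crank '[{"rot":[0,0.002,-0.002],"offset":[0.01,0.1,-0.01],"gripper":0},{"rot":[0,0,0],"offset":[0.01,0.1,0],"gripper":0}]' 20;  python3 -c "
from h import *
togo([.513,-.071,.034])"
```

```text
time_s: 8.28
ee_pos: [0.5288, -0.0272, 0.0346]
tcp_rot: [0.112, 0.697, -0.109, 0.7]
force: [-1.8, -2.5, 9.4]
finger_gap: 0.0006
t 8.275 pos [ 0.5288 -0.0272  0.0346] F [-1.8 -2.5  9.4] gap 0.0006
axes [[0.005, 0.308, 0.952], [0.003, 0.952, -0.308], [-1.0, 0.005, 0.004]]
togo tool (x10cm) [ 0.003 -0.465 -0.016]
rot share [-0.0032  0.0025 -0.0032]
```

```bash
python3 -m crank '[{"rot":[-0.003,0.002,-0.002],"offset":[0.014,0.1,-0.01],"gripper":0},{"rot":[0,0,0],"offset":[0.014,0.1,0],"gripper":0},{"rot":[0,0,0],"offset":[0.014,0.1,0],"gripper":0}]' 20;  python3 -c "
from h import *
togo([.513,-.071,.034])
c=shot('scene','s9')
im=c['img'][160:250,230:330][...,::-1]; im=np.clip(im.astype(float)*1.8,0,255).astype(np.uint8); cv2.imwrite('pics/s9c.png',cv2.resize(im,None,fx=7,fy=6,interpolation=cv2.INTER_CUBIC))
"
```

```text
time_s: 8.65
ee_pos: [0.5387, 0.0013, 0.0343]
tcp_rot: [0.11, 0.697, -0.108, 0.7]
force: [-6.7, -0.5, 25.3]
finger_gap: 0.0003
t 8.65 pos [0.5387 0.0013 0.0343] F [-6.7 -0.5 25.3] gap 0.0003
axes [[0.005, 0.305, 0.952], [0.002, 0.952, -0.305], [-1.0, 0.004, 0.004]]
togo tool (x10cm) [-0.    -0.766 -0.024]
rot share [-0.0013  0.0025 -0.0023]
```

View pics/s9c.png

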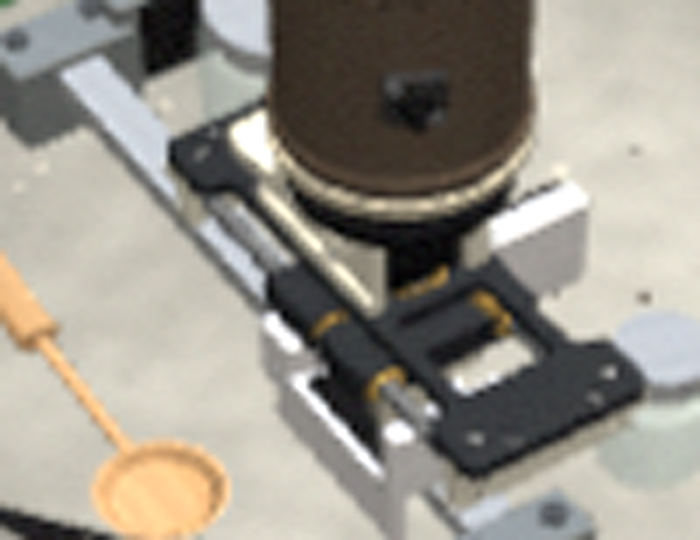

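```bash
python3 -m crank '[{"rot":[-0.001,0.002,-0.002],"offset":[0.01,0.1,-0.01],"gripper":0},{"rot":[0,0,0],"offset":[0.01,0.08,-0.005],"gripper":0}]' 20;  python3 -c "
from h import *
togo([.513,-.071,.034])
c=shot('scene','s10')
im=c['img'][160:250,230:330][...,::-1]; im=np.clip(im.astype(float)*1.8,0,255).astype(np.uint8); cv2.imwrite('pics/s10c.png',cv2.resize(im,None,fx=7,fy=6,interpolation=cv2.INTER_CUBIC))
"
```

```text
time_s: 8.95
ee_pos: [0.5447, 0.0199, 0.0345]
tcp_rot: [0.109, 0.697, -0.108, 0.7]
force: [-2.5, -1.9, 14.1]
finger_gap: 0.0004
t 8.95 pos [0.5447 0.0199 0.0345] F [-2.5 -1.9 14.1] gap 0.0004
axes [[0.004, 0.303, 0.953], [0.001, 0.953, -0.303], [-1.0, 0.002, 0.004]]
togo tool (x10cm) [ 0.002 -0.962 -0.026]
rot share [-0.0003  0.0026 -0.0016]
```

View pics/s10c.png

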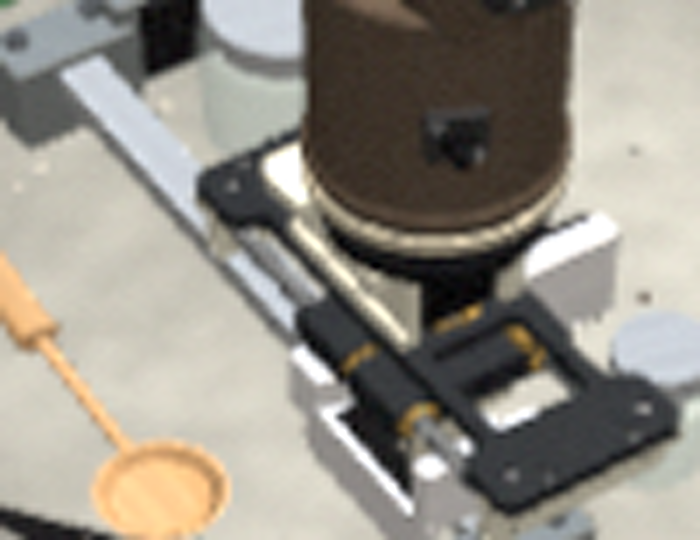

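```bash
python3 -m crank '[{"rot":[0,0.002,-0.001],"offset":[0.01,0.06,-0.015],"gripper":0},{"rot":[0,0,0],"offset":[0.01,0.05,0],"gripper":0}]' 20;  python3 -c "
from h import *
togo([.513,-.071,.034])"; python3 -m crank '[{"rot":[0,0,0],"offset":[0.01,0.04,0],"gripper":0},{"rot":[0,0,0],"offset":[0.01,0.04,0],"gripper":0}]' 20;  python3 -c "
from h import *
togo([.513,-.071,.034])
c=shot('scene','s11')
im=c['img'][160:250,230:330][...,::-1]; im=np.clip(im.astype(float)*1.8,0,255).astype(np.uint8); cv2.imwrite('pics/s11c.png',cv2.resize(im,None,fx=7,fy=6,interpolation=cv2.INTER_CUBIC))
"
```

```text
time_s: 9.25
ee_pos: [0.5477, 0.0284, 0.0343]
tcp_rot: [0.109, 0.697, -0.11, 0.7]
force: [-8.5, -12.4, 21.8]
finger_gap: 0.0003
t 9.25 pos [0.5477 0.0284 0.0343] F [ -8.5 -12.4  21.8] gap 0.0003
axes [[0.003, 0.305, 0.952], [-0.002, 0.952, -0.305], [-1.0, -0.001, 0.004]]
togo tool (x10cm) [ 0.004 -1.053 -0.027]
rot share [-0.0015  0.0024  0.0005]
time_s: 9.5
ee_pos: [0.5479, 0.0284, 0.0342]
tcp_rot: [0.109, 0.698, -0.114, 0.699]
force: [-9.9, -10.7, 26.3]
finger_gap: 0.0006
t 9.5 pos [0.5479 0.0284 0.0342] F [ -9.9 -10.7  26.3] gap 0.0006
axes [[-0.0, 0.311, 0.95], [-0.008, 0.95, -0.311], [-1.0, -0.008, 0.002]]
togo tool (x10cm) [ 0.01  -1.053 -0.022]
rot share [-0.0056  0.0015  0.0051]
```

View pics/s11c.png

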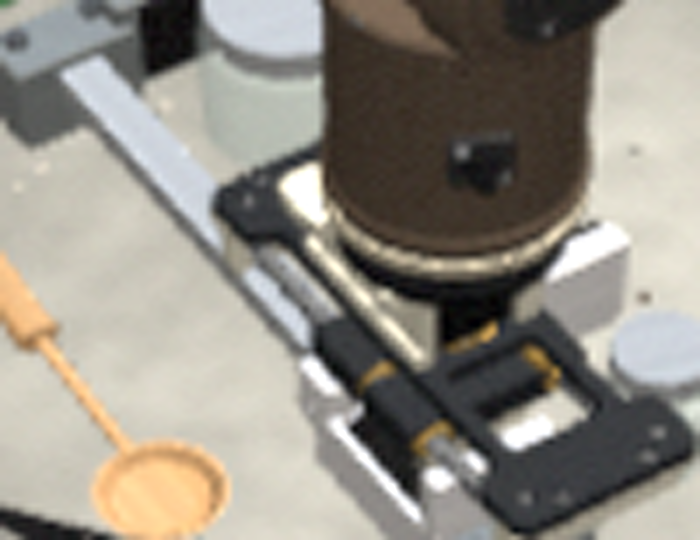

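```bash
python3 -m crank '[{"rot":[0,0,0],"offset":[0.01,0.03,0],"gripper":0},{"rot":[0,0,0],"offset":[-0.04,0.01,0],"gripper":0},{"rot":[0,0,0],"offset":[-0.1,0.01,0],"gripper":0},{"rot":[0,0,0],"offset":[-0.1,0,0],"gripper":0},{"rot":[-0.005,0.002,0.005],"offset":[-0.2,-0.05,0],"gripper":0},{"rot":[0,0,0],"offset":[-0.3,0,0],"gripper":0},{"rot":[0,0,0],"offset":[-0.4,0,0],"gripper":0},{"rot":[0,0,0],"offset":[-0.4,0,0],"gripper":0}]' 20;  python3 -c "
from h import *
togo([.513,-.071,.034])
c=shot('scene','s12')
im=c['img'][160:250,230:330][...,::-1]; im=np.clip(im.astype(float)*1.8,0,255).astype(np.uint8); cv2.imwrite('pics/s12c.png',cv2.resize(im,None,fx=7,fy=6,interpolation=cv2.INTER_CUBIC))
"
```

```text
time_s: 10.55
ee_pos: [0.5436, 0.0261, 0.1912]
tcp_rot: [0.108, 0.702, -0.111, 0.695]
force: [0.2, 1.3, 0.3]
finger_gap: 0.0004
t 10.55 pos [0.5436 0.0261 0.1912] F [0.2 1.3 0.3] gap 0.0004
axes [[-0.011, 0.306, 0.952], [-0.004, 0.952, -0.306], [-1.0, -0.007, -0.009]]
togo tool (x10cm) [ 1.579 -1.008  0.02 ]
rot share [-0.0021 -0.0063  0.0046]
```

View pics/s12c.png

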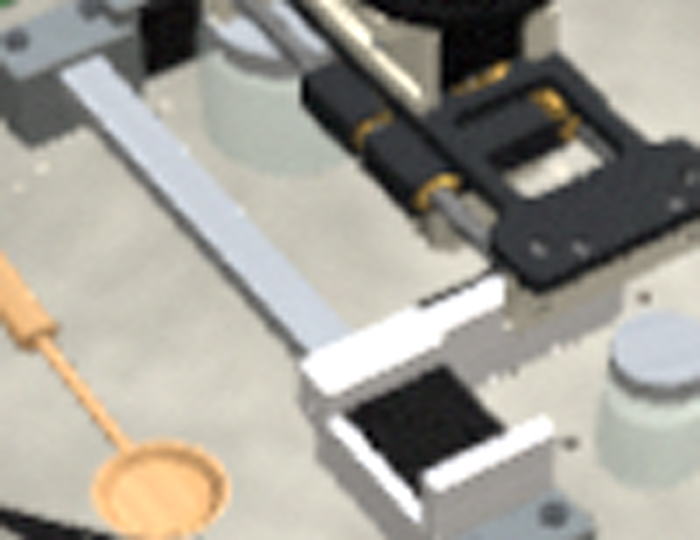

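```bash
python3 -m crank '[{"rot":[0,0,0],"offset":[-0.3,0,0],"gripper":0},{"rot":[0,0,0],"offset":[-0.2,0.4,-0.3],"gripper":0},{"rot":[0,0,0],"offset":[0,0.5,-0.3],"gripper":0},{"rot":[0,0,0],"offset":[0,0.5,-0.3],"gripper":0},{"rot":[0,0,0],"offset":[0,0.5,-0.3],"gripper":0},{"rot":[0,0,0],"offset":[0,0.5,-0.3],"gripper":0},{"rot":[0,0,0],"offset":[0,0.5,-0.3],"gripper":0},{"rot":[0,0,0],"offset":[0,0,0],"gripper":0}]' 20;  python3 - <<'E'
from h import *
c=shot('top','t13')
im=c['img'][150:285,200:380][...,::-1]; im=np.clip(im.astype(float)*1.5,0,255).astype(np.uint8); cv2.imwrite('pics/t13c.png',cv2.resize(im,None,fx=4,fy=4,interpolation=cv2.INTER_CUBIC))
f=210/np.tan(np.radians(c['fov_y'])/2)
V,U=np.mgrid[150:285,200:380]; Z=c['z_map'][150:285,200:380]
P=(np.stack([(U-c['cx'])/f*Z,(V-c['cy'])/f*Z,Z,np.ones_like(Z)],-1)@c['pose'].T)[...,:3]
g=c['img'][150:285,200:380].astype(int).sum(-1); 
m=(g<110)&(P[...,2]>0.04)&(P[...,2]<0.08)
n,l,st,ce=cv2.connectedComponentsWithStats(m.astype(np.uint8))
for i in range(1,n):
    if st[i,4]>20:
        q=P[l==i]; print('black',ce[i]+[200,150],st[i,4],np.median(q,0).round(3),'travel',((q.mean(0)-pad0)@d).round(4))
m=(P[...,2]>0.085)&(P[...,2]<.2); n,l,st,ce=cv2.connectedComponentsWithStats(m.astype(np.uint8))
for i in range(1,n):
    if st[i,4]>8: q=P[l==i]; print('hi',ce[i]+[200,150],st[i,4],q.mean(0).round(3))
m2={}
for cam in ['top','scene']:
    c=shot(cam,cam+'14')
    for q in ['jar','spice','bowl','mug','sifter','spoon','whisk','pad_top']:
        for r in vision.pinpoint(q,cam)[:3]: print(cam,q,np.round(r['location']),round(r['score'],2))
im=c['img'][160:250,230:330][...,::-1]; im=np.clip(im.astype(float)*1.8,0,255).astype(np.uint8); cv2.imwrite('pics/s14c.png',cv2.resize(im,None,fx=7,fy=6,interpolation=cv2.INTER_CUBIC))
Dm=np.stack([[0.953,-0.303,0],d,[0,0,1]])
for u,v in [(290,230),(292,228),(288,231),(294,231),(307,246),(305,232)]: print(u,v,((Dm@(px(c,u,v)-pad0*[1,1,0]))*1000).round())
E
```

```text
time_s: 11.6
ee_pos: [0.4606, 0.369, 0.2512]
tcp_rot: [0.11, 0.699, -0.109, 0.698]
force: [1.2, -0.3, -0.0]
finger_gap: 0.0001
black [255.63758389 205.39597315] 149 [0.543 0.019 0.069] travel 0.1014
hi [244.46031746 200.6031746 ] 63 [0.553 0.052 0.095]
hi [240.42465753 229.04109589] 73 [0.469 0.066 0.088]
hi [370.76923077 242.52307692] 325 [ 0.418 -0.322  0.09 ]
hi [315.62750716 247.65329513] 349 [ 0.407 -0.157  0.089]
top jar [314. 251.] 0.83
top jar [338. 299.] 0.77
top jar [363. 245.] 0.59
top spice [242. 232.] 0.44
top spice [255. 205.] 0.17
top mug [146. 182.] 0.88
top mug [241. 231.] 0.45
top sifter [413. 223.] 0.84
top spoon [312. 201.] 0.71
top whisk [307. 177.] 0.65
top pad_top [254. 202.] 0.76
top pad_top [308. 201.] 0.6
scene jar [270. 180.] 0.71
scene jar [224. 152.] 0.68
scene jar [284. 134.] 0.66
scene spice [324. 232.] 0.78
scene bowl [437. 314.] 0.82
scene mug [389. 357.] 0.86
scene sifter [171. 140.] 0.65
scene sifter [435. 313.] 0.21
scene spoon [238. 217.] 0.82
scene whisk [214. 238.] 0.74
scene whisk [267. 214.] 0.45
scene pad_top [295. 230.] 0.78
290 230 [ 4. 97. 69.]
292 228 [-4. 94. 67.]
288 231 [ 9. 96. 68.]
294 231 [ -2. 106.  70.]
307 246 [ -9. 153.  56.]
305 232 [-13. 136.  96.]
```

View pics/t13c.png

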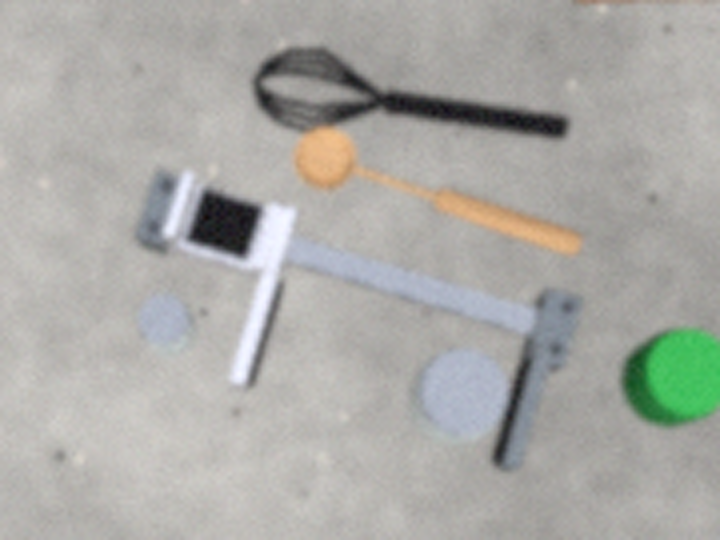

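View pics/s14c.png

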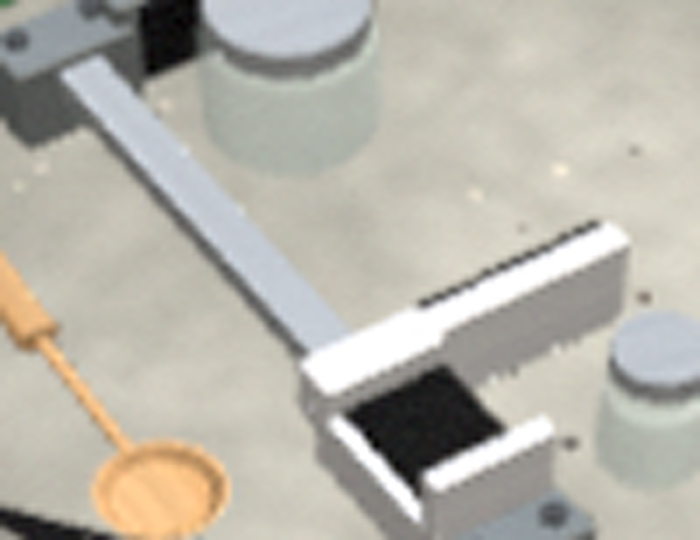

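```bash
python3 - <<'E'
from h import *
c=vision.camera('top'); s=vision.camera('scene')
Dm=np.stack([[0.953,-0.303,0],d,[0,0,1]]); p1=np.array([0.543,0.019,0])
for c,nm in [(c,'top'),(s,'scene')]:
    f=210/np.tan(np.radians(c['fov_y'])/2)
    V,U=np.mgrid[0:420,0:560]; Z=c['z_map']
    P=(np.stack([(U-c['cx'])/f*Z,(V-c['cy'])/f*Z,Z,np.ones_like(Z)],-1)@c['pose'].T)[...,:3]
    Q=(P-p1)@Dm.T
    for name,m in [('stop top',(abs(Q[...,0])<18)&(Q[...,1]>38)&(Q[...,1]<85)&(Q[...,2]>.046)&(Q[...,2]<.062)),
                   ('fixed top',(abs(Q[...,0])<18)&(Q[...,1]<-.2)&(Q[...,1]>-.32)&(Q[...,2]>.062)&(Q[...,2]<.08)),
                   ('plate top',(abs(Q[...,0])<24)&(Q[...,1]>0.02)&(Q[...,1]<.06)&(Q[...,2]>.09)&(Q[...,2]<.102)),
                   ('pad',(abs(Q[...,0])<18)&(abs(Q[...,1])<.02)&(Q[...,2]>.05)&(Q[...,2]<.08))]:
        if name=='stop top': m=(abs(Q[...,0])<.018)&(Q[...,1]>.04)&(Q[...,1]<.085)&(Q[...,2]>.046)&(Q[...,2]<.062)
        else: m&=abs(Q[...,0])<.02
        q=Q[m]; print(nm,name,len(q),'along pct2/50/98',np.percentile(q[:,1],[2,50,98]).round(4),'z',np.median(q[:,2]).round(4))
E
```

```text
top stop top 74 along pct2/50/98 [0.045  0.0542 0.0648] z 0.0554
top fixed top 8 along pct2/50/98 [-0.2719 -0.2638 -0.2541] z 0.0632
top plate top 43 along pct2/50/98 [0.0302 0.0349 0.0397] z 0.0968
top pad 166 along pct2/50/98 [-0.0189 -0.0002  0.0189] z 0.0692
scene stop top 156 along pct2/50/98 [0.0402 0.0546 0.0674] z 0.0542
scene fixed top 9 along pct2/50/98 [-0.2709 -0.2664 -0.2627] z 0.0627
scene plate top 67 along pct2/50/98 [0.0316 0.0375 0.0429] z 0.0949
scene pad 200 along pct2/50/98 [-0.0193 -0.0008  0.0173] z 0.0688
```

```bash
python3 -c "
from station import env
print(env.finish_job(), env.state()['time_s'])"
```

```text
the job is handed in; nothing more can be done
the job is handed in; nothing more can be done
```

I pressed the release pad right down with the shut fingertips and pushed the jaw along the bar until it stopped hard. Then I lifted straight off, moved the arm clear and handed the job in at about 12 s. `finish_job` gives no verdict, so success is judged only from the checks below.

**Last checks**
- **Jaw:** in the pictures the push plate sits against the end stop. The pad's centre is about 52–54 mm from the stop's centre, against 52.5 mm expected when home. The jaw travelled about 101 mm. At the end about 13 N along the bar no longer moved it. This places it within about 2 mm of home.
- **Pad:** its top is back at about 69 mm, so it has sprung up. It read about 59 mm while pressed.
- **Jar and spice jar:** both measure within about 1 mm of where they were.
- **Other things:** the spoon, whisk, mug and sifter show up within a few pixels of their first positions, which is about as well as the networks repeat. The bowl was found again only in the scene camera, as the arm was over it in the top view.

**What disagreed or went wrong**
- **Fingertip height:** the fingertips met the pad with the reported TCP about 24 mm lower than expected, so I went by contact force and depth instead of the stated height.
- **Push force:** the first push pressed down with 54 N, below the 120 N wrist limit. It went through the fingertips, not the gripper's body. I cut the downward bias after that, and the readings stayed at 9–26 N.

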